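# Calibrate the darkroom exposure meter with stacked filters

## Task

Lay one of the two square glass filters flat in the seat over the exposure meter's sensor window, between its corner stops, and stack the other squarely on top, edges flush; put them down softly, they are glass. Only then take the stylus from its wooden block by the handle, reach upright through the small round hole in the meter's deck and press the recessed calibration button fully down without ramming it. Finish while still holding the stylus and keeping the button down, the pile of filters untouched, and leave everything else where it is.

Things in the scene. Friction and masses are not known exactly. Their poses are not given: they have to be found in the camera images.
- meter: Darkroom exposure meter, a grey box 150 (x) x 200 (y) mm, standing immovably on the bench (it does not slide). Origin: centre of its underside on the bench. Its own -x side is the front, a low panel with display and keys sloping up away from the front edge; the rear 90 mm is a level aluminium deck 46 mm above the bench, bearing the filter seat at the left (own +y) and the button hole at the right (own -y)
- seat (a point): Middle of the filter seat, on the deck surface (46 mm above the bench), over the round white sensor window; axes parallel to the meter's. Four black L-shaped corner stops 4 mm high leave 60 x 60 mm between them for one 56 x 56 mm filter, with gaps 42 mm wide between the stops in the middle of each side. 30 mm behind (own +x) and 45 mm left (own +y) of the meter's centre
- hole (a point): Centre of the mouth of the round 12 mm hole in the deck, ringed by a thin dark eyelet, level with the deck surface (46 mm above the bench), 105 mm from the seat in own -y. Vertical; the deck plate is 6 mm thick. The calibration button lies under it with its top 12 mm below the mouth
- cal_button (a joint): Travel of the spring-loaded calibration button: 0 = up (at rest), 0.004 m = fully down. Pressing takes 3 N at first, 5 N fully down; it springs back when let go. A hard stop ends the travel
- button_top (a point): Middle of the top face of the calibration button (white, flat, 17 mm across, so wider than the hole), 12 mm below the deck surface at rest, moves straight down
- filter_a_center (a point): Centre (half-way up) of one filter: dark glass in a square dark steel mount, 56 x 56 x 10 mm, 80 g, solid from side to side. x and y of its frame run square to its edges, z up. It starts lying flat on the bench
- filter_b_center (a point): Centre (half-way up) of the other filter, the same in every way
- stylus_grip (a point): Middle of the handle of the stylus: black square handle 12 x 12 mm, 70 mm long, faces square to the frame's x and y; z of the frame runs from the tip to the top end. Below the handle is a round steel collar 18 mm across and 6 mm thick, then a thin round steel shank 5 mm thick and 40 mm long. It starts upright in the block, collar resting on the block's top. This point is 81 mm above the tip and 41 mm above the collar's underside; 40 g
- stylus_tip (a point): Tip of the stylus: the rounded lower end of the shank, 81 mm below the middle of the handle along the stylus
- stand: Wooden block 46 (x) x 84 (y) x 44 (z) mm, fixed to the bench, with two bores, each 41 mm deep. Origin: centre of its underside. The stylus stands in the 9 mm bore, 20 mm from the centre in own +y; the 16 mm bore at own -y is empty
- notebook: Bystander, loose: closed dark red notebook, 152 x 110 x 13 mm; origin at the centre of its underside. Leave it where it is
- brush: Bystander, loose: flat anti-static brush lying on the notebook, 51 x 85 x 12 mm; origin at the centre of its underside. Leave it where it is
- marker: Bystander, loose: white felt marker lying on the bench, 15 x 122 x 18 mm; origin at the centre of its underside. Leave it where it is
- film_can_1: Bystander, loose: film canister with grey cap, 34 across x 51 mm; origin at the centre of its underside. Leave it where it is
- film_can_2: Bystander, loose: black film canister at the front edge of the bench with dark tongs leaning on it, 34 across x 51 mm; origin at the centre of its underside. Leave it where it is
- loupe: Bystander, loose: round film loupe, 42 across x 48 mm; origin at the centre of its underside. Leave it where it is
- blower: Bystander, loose: rubber bulb blower, 50 x 98 x 50 mm; origin at the centre of its underside. Leave it where it is
- lens_case: Bystander, loose: lens in a round screw jar, 54 across x 42 mm; origin at the centre of its underside. Leave it where it is
Not all that is in view belongs to the job. Leave any yellow look-alike of the part that bears filter_b_center alone.

How it is judged (in metres and radians):
On the way, in this order (a step that is already met when the one before it is completed fails the run):
1. one filter lies flat in the seat, let go (((horizontal distance between filter_a_center and seat below 0.0045 m and z of filter_a_center in the frame of seat between 0.003 and 0.007 m and angle between filter_a_center's own z axis and vertical below 0.06 rad) or (horizontal distance between filter_b_center and seat below 0.0045 m and z of filter_b_center in the frame of seat between 0.003 and 0.007 m and angle between filter_b_center's own z axis and vertical below 0.06 rad)) and contact force between the fingers and filter_a below 0.05 N and contact force between the fingers and filter_b below 0.05 N), for 0.2 s.
2. the other filter lies squarely on it, let go (((horizontal distance between filter_b_center and seat below 0.0045 m and z of filter_b_center in the frame of seat between 0.003 and 0.007 m and angle between each of filter_b_center, filter_a_center's own z axis and vertical below 0.06 rad and horizontal distance between filter_a_center and filter_b_center below 0.005 m and z of filter_a_center in the frame of seat between 0.0125 and 0.0175 m and (angle between the x axis of filter_a_center and the x axis of filter_b_center, either way round below 0.1 rad or angle between the x axis of filter_a_center and the y axis of filter_b_center, either way round below 0.1 rad)) or (horizontal distance between filter_a_center and seat below 0.0045 m and z of filter_a_center in the frame of seat between 0.003 and 0.007 m and angle between each of filter_a_center, filter_b_center's own z axis and vertical below 0.06 rad and horizontal distance between filter_b_center and filter_a_center below 0.005 m and z of filter_b_center in the frame of seat between 0.0125 and 0.0175 m and (angle between the x axis of filter_b_center and the x axis of filter_a_center, either way round below 0.1 rad or angle between the x axis of filter_b_center and the y axis of filter_a_center, either way round below 0.1 rad))) and contact force between the fingers and filter_a below 0.05 N and contact force between the fingers and filter_b below 0.05 N), for 0.2 s.
At the end, for the whole second after the job is handed in: One filter flat in the seat (4.5 mm off centre at most), the other flat on it within 5 mm and 6 degrees, both untouched; the fingers hold the stylus still, within 12 degrees of upright, its tip in the hole, keeping the button at least 3 of its 4 mm down with over 2 N (all of step 2 and value of joint cal_button above 0.003 m and contact force between stylus and cal_button above 2 N and contact force between the fingers and stylus above 1 N and contact force between stylus and stand below 0.05 N and horizontal distance between stylus_tip and hole below 0.007 m and angle between stylus_grip's own z axis and vertical below 0.2 rad and linear speed of stylus below 0.02 m/s); the arm keeps its last pose, push and grip.
It fails at once if the calibration button is pressed while the filters do not lie stacked in the seat (value of joint cal_button above 0.0015 m and not ((horizontal distance between filter_b_center and seat below 0.0045 m and z of filter_b_center in the frame of seat between 0.003 and 0.007 m and angle between each of filter_b_center, filter_a_center's own z axis and vertical below 0.06 rad and horizontal distance between filter_a_center and filter_b_center below 0.005 m and z of filter_a_center in the frame of seat between 0.0125 and 0.0175 m and (angle between the x axis of filter_a_center and the x axis of filter_b_center, either way round below 0.1 rad or angle between the x axis of filter_a_center and the y axis of filter_b_center, either way round below 0.1 rad)) or (horizontal distance between filter_a_center and seat below 0.0045 m and z of filter_a_center in the frame of seat between 0.003 and 0.007 m and angle between each of filter_a_center, filter_b_center's own z axis and vertical below 0.06 rad and horizontal distance between filter_b_center and filter_a_center below 0.005 m and z of filter_b_center in the frame of seat between 0.0125 and 0.0175 m and (angle between the x axis of filter_b_center and the x axis of filter_a_center, either way round below 0.1 rad or angle between the x axis of filter_b_center and the y axis of filter_a_center, either way round below 0.1 rad)))).
It fails at once if the button is rammed (over 40 N) (contact force between stylus and cal_button above 40 N).
It fails at once if a glass filter is rammed onto the meter (over 40 N) (contact force between any of filter_a, filter_b and meter above 40 N).
It fails at once if a glass filter is dropped (faster than 0.4 m/s while the fingers do not hold it, a fall of about 8 mm) ((linear speed of filter_a above 0.4 m/s and contact force between the fingers and filter_a below 0.05 N) or (linear speed of filter_b above 0.4 m/s and contact force between the fingers and filter_b below 0.05 N)).
It fails at once if a bystander is moved by more than 30 mm (distance of any of notebook, brush, marker, film_can_1, film_can_2, loupe, blower, lens_case from where it was at the start of the episode above 0.03 m).
It also fails if it takes over 72 s, if anything falls off the work surface, if the arm or the gripper's body presses on something with over 40 N, if the wrist force passes 120 N, or if a joint passes its speed limit or range.

## Robot

A 6-joint arm with a two-finger parallel gripper is mounted at the origin on a cart in front of the work surface, level with it; the furniture and walls round the work are solid. World frame = base frame: x ahead of the robot, y to its left, z up, the work surface at z = 0. Lengths are in m, angles in degrees, forces in N, time in s.
With the tool pointing down it reaches from about 0.3 to 0.75 m from the base axis. Payload 8.5 kg.
Tool frame: the origin (TCP) lies midway between the tips of the shut fingers; the grasp point (between the pads) lies env.tcp_to_grasp behind it (env.tcp_to_grasp is the distance from the TCP to the grasp point, in m); z points along the fingers, y is the line along which they close (so a half turn about z gives the same grasp; the last joint's range is limited). The gripper opens to 85 mm and grips with 20 to 120 N. Pads are 22 mm wide; open, the fingers measure 114 mm over their backs; the gripper's body (76 mm by 85 mm) begins 54 mm behind the grasp point. The pads swing forward as they close: fully open they stand 13 mm farther back than shut.
Start: joints at [-12.336, 21.807, 74.336, -0, 83.858, -12.336], TCP at [0.55, 0, 0.231] pointing down, gripper open.
Joint ranges: [-178.18, 178.18], [-50.72, 133.34], [12.68, 142.11], [-81.47, 261.47], [9.98, 163.14], [-165.26, 165.26]. Speed limits (degrees/s): [136.94, 136.94, 180, 180, 180, 180].

## Interface

Orientations are given as a 3x3 rotation matrix whose columns are the frame's x, y, z axes.
In Python, from rig import observe, optics, job, env gives the robot as it stands. The module is installed in compiled form; this text tells all that it offers.
- The arm moves only by the shell command python3 -m jog 'ROWS' [FORCE]. ROWS is JSON, a list of rows, each a list of 7 numbers: the turn, a rotation vector about the tool's x, y, z in rad, then the shift along the tool's x, y, z in m, then the opening in per cent of the stroke, from 0 (shut) to 100 (fully open). A call has 1 to 10 rows; each row shifts and turns the commanded pose from where the row before left it, along the tool's axes as they then stand; what a row does not reach is not made up. A row lasts 1/8 s, in which the tool goes at most 62.5 mm and 10.7 degrees, less where a joint would pass 70% of its speed; a pose out of reach is approached as far as the arm can. A call is refused whole if a number of a shift passes 0.0625 or a number of a turn 0.188, either way. A call with a gripper value outside its range is refused whole. The fingers move at their own pace and stop on an object; FORCE is the grip in N (left out, the last holds). Time passes only in rows, so rows that do not move let the fingers close. It gives the time, the measured TCP pose, the force, the opening and the grip force at its end, in the units of the state.
- observe(): the state, without advancing time (a new reading comes with each control period).
- optics.get_image(name): name is "scene" or "side" or "wrist"; returns a dict with "pixels" (400x640x3 uint8, red, green, blue), "mtx" (3x3 intrinsics, pixels), "rvec" (rotation vector, rad) and "tvec" (3), from world to camera coordinates, as OpenCV has them. Camera axes: x right, y down, z forward; pixel columns grow to the right and rows downward; lengths in m; the calibration is good to about 2 mm. A picture is of the moment at which its call begins. There is no depth.
- job.close_job(): hands the job in; it is judged then, once.
The state is a dict: "time_s": time; "q": joint angles; "qvel": joint speeds; "joint_efforts": joint torques, N m; "position": TCP position; "tool_rot": TCP orientation; "ft_force": force on the tool from outside, world axes, zero at the start; "wrist_torque": the same for the moment, N m; "grip_width": finger opening in m; "gripper_force": force on a finger pad.
Only numpy, scipy, OpenCV 4.12 (cv2) and the standard library are available. Lean on these libraries where they do the work, as an engineer would, in place of code of your own. Each camera call takes 0.05 s, during which the arm holds its last target. There are 200 camera calls.

## Working session

There is one attempt and no reset: what is moved stays moved. The work goes in short steps, Python scripts to look and compute and a shell command to move; the robot and the scene stay as the last step left them, time stands still between calls to the robot, and variables do not carry over. Pictures are saved under pics/ and viewed, at most 10 in all, crops included, and the job is handed in when it is done.

```bash
mkdir -p pics; python3 - <<'E'
from rig import observe, optics, env
import cv2,numpy as np
s=observe();print(s['position'],s['tool_rot'],s['grip_width'],env.tcp_to_grasp)
for n in("scene","side","wrist"):
    d=optics.get_image(n);cv2.imwrite(f"pics/{n}0.png",d["pixels"][:,:,::-1]);np.savez(f"pics/{n}0.npz",**d)
    R=cv2.Rodrigues(d['rvec'])[0];print(n,(-R.T@np.ravel(d['tvec'])).round(3),R[2].round(2),d['mtx'][0,0])
E
```

```text
[5.49712189e-01 5.19144460e-05 2.30728044e-01] [[-5.17176876e-06  9.99999068e-01 -1.36499224e-03]
 [ 9.99999964e-01  5.54033805e-06  2.70012022e-04]
 [ 2.70019333e-04 -1.36499079e-03 -9.99999032e-01]] 0.08546401664833672 0.0187
scene [-0.255  0.629  0.804] [ 0.63 -0.52 -0.58] 404.67837885427366
side [ 0.213 -1.013  0.681] [ 0.23  0.83 -0.5 ] 436.2316131914124
wrist [0.549 0.084 0.373] [-0.   -0.32 -0.95] 335.5278453781357
```

View pics/scene0.png

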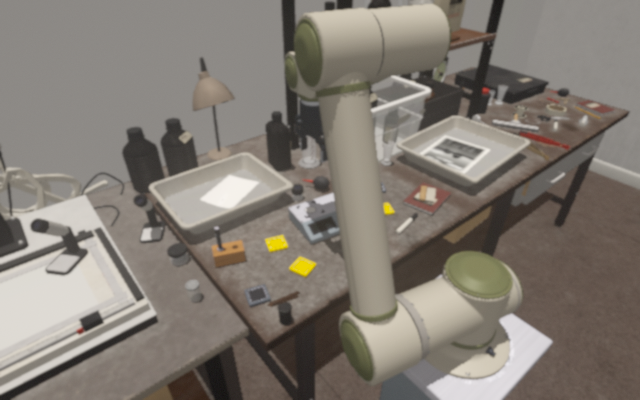

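View pics/side0.png

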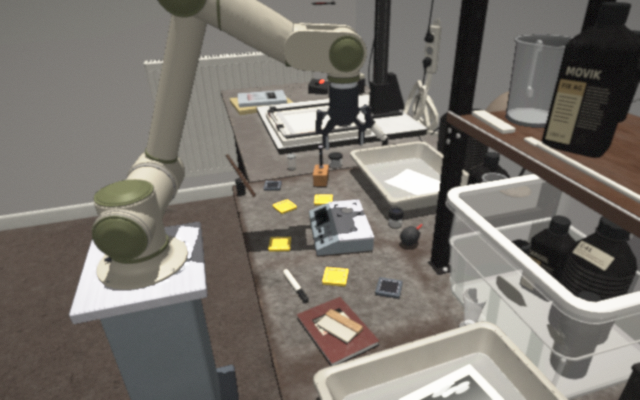

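View pics/wrist0.png

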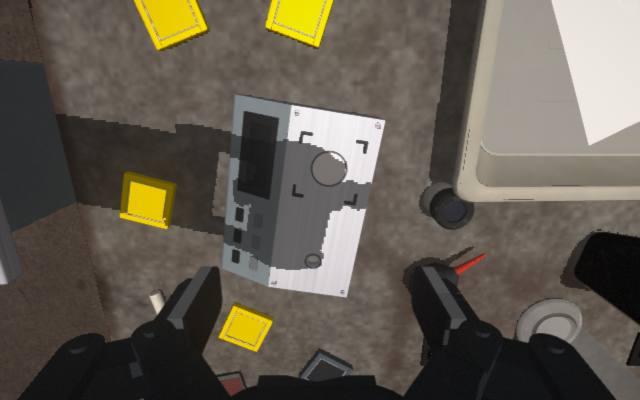

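Candidates for the filters: dark squares at side (388,288) = wrist (325,365), and side (272,185) = scene (258,295). The four yellow squares (side (285,206), (322,199), (279,243), (335,276)) are look-alikes, so I leave them. The seat is at wrist (329,168), the hole at (313,260), and the stylus block at side (320,175).

```bash
cat > h.py <<'E'
import cv2,numpy as np
from rig import observe, optics, env
def ray(d,uv,z):
    R=cv2.Rodrigues(d['rvec'])[0];t=np.ravel(d['tvec']);c=-R.T@t
    p=np.linalg.inv(d['mtx'])@np.array([uv[0],uv[1],1.]);v=R.T@p
    return (c+v*(z-c[2])/v[2])
def proj(d,P): return cv2.projectPoints(np.array(P,float).reshape(-1,3),d['rvec'],d['tvec'],d['mtx'],None)[0].reshape(-1,2)
def grab(n,tag):
    d=optics.get_image(n);np.savez(f"pics/{tag}.npz",**d);cv2.imwrite(f"pics/{tag}.png",d["pixels"][:,:,::-1]);return d
E
python3 - <<'E'
from h import *
w,s,c=[np.load(f"pics/{n}0.npz") for n in("wrist","side","scene")]
for nm,d,uv,z in[("seat",w,(329,168),.046),("hole",w,(313,260),.046),("deckFR",w,(384,122),.046),("deckBR",w,(347,297),.046),("f1 w",w,(325,368),.01),("f1 s",s,(388,288),.01),("f2 s",s,(272,185),.01),("f2 c",c,(258,295),.01),("stylus s base",s,(321,170),.044),("sty c",c,(219,247),.044),("block s",s,(320,182),.03),("can w",w,(240,385),.0),("marker s",s,(295,285),.01),("tongs s",s,(235,165),.05),("can2 s",s,(239,187),.03)]:
    print(nm,ray(d,uv,z).round(4))
a=s['pixels'][165:205,250:345];b=s['pixels'][268:308,340:435];e=c['pixels'][225:315,190:330]
k=lambda i,f:cv2.resize(i,None,fx=f,fy=f,interpolation=cv2.INTER_CUBIC)
a,b=k(a,4),k(b,4);e=k(e,4.0)
o=np.zeros((600,800,3),np.uint8);o[:160,:380]=a;o[:160,400:780]=b;o[170:530,:560]=e
cv2.imwrite("pics/crop1.png",o[:,:,::-1])
E
```

```text
seat [0.5613 0.0072 0.046 ]
hole [ 0.5451 -0.0958  0.046 ]
deckFR [0.6131 0.0521 0.046 ]
deckBR [ 0.5837 -0.1432  0.046 ]
f1 w [ 0.5607 -0.2828  0.01  ]
f1 s [ 0.5589 -0.3038  0.01  ]
f2 s [0.399  0.2996 0.01  ]
f2 c [0.3923 0.3047 0.01  ]
stylus s base [0.5693 0.289  0.044 ]
sty c [0.5831 0.3101 0.044 ]
block s [0.5485 0.2298 0.03  ]
can w [ 0.4385 -0.3244  0.    ]
marker s [ 0.3564 -0.2272  0.01  ]
tongs s [0.2926 0.4157 0.05  ]
can2 s [0.2883 0.2818 0.03  ]
```

View pics/crop1.png

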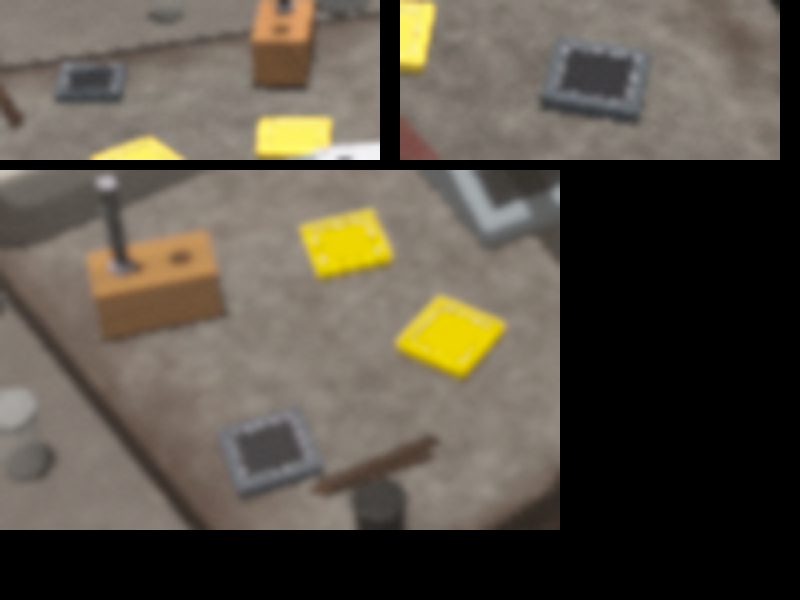

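Both dark squares are confirmed: crop positions (595,72) and (90,80) / (270,445). I'll approach the right-hand one first.

```bash
python3 -m jog '[[0,0,0,-0.05,0.002,0.008,100],[0,0,0,-0.05,0.002,0.008,100],[0,0,0,-0.05,0.002,0.008,100],[0,0,0,-0.05,0.002,0.008,100],[0,0,0,-0.05,0.002,0.008,100],[0,0,0,-0.05,0,0.01,100],[0,0,0,0,0,0,100],[0,0,0,0,0,0,100]]'; python3 - <<'E'
from h import *
s=observe();print(s['position'],s['tool_rot'].round(3) if hasattr(s['tool_rot'],'round') else s['tool_rot'])
grab("wrist","w1")
E
```

```text
time_s: 1.15
position: [0.5599, -0.2995, 0.1811]
tool_rot: [[0.0, 1.0, -0.0], [1.0, -0.0, 0.001], [0.001, -0.0, -1.0]]
ft_force: [0.2, -0.4, 0.4]
grip_width: 0.0855
gripper_force: 0.0
[ 0.55991693 -0.29945662  0.18111582] [[ 0.     1.    -0.   ]
 [ 1.    -0.     0.001]
 [ 0.001 -0.    -1.   ]]
```

View pics/w1.png

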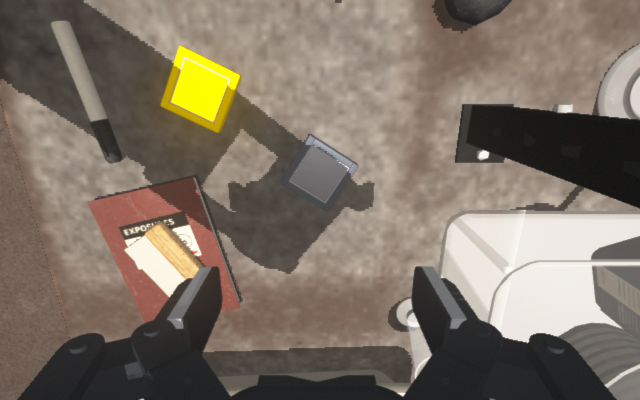

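Filter 1 is at about (322,172), clockwise-tilted, with the notebook at lower left and a yellow decoy at (200,90). I'll zoom in to get its corners.

```bash
python3 - <<'E'
from h import *
d=np.load("pics/w1.npz");c=d['pixels'][120:220,260:390];c=cv2.resize(c,None,fx=6,fy=6,interpolation=cv2.INTER_CUBIC)
c=cv2.convertScaleAbs(c,alpha=1.6,beta=10)
for i in range(0,130,10): cv2.putText(c,str(260+i),(i*6,10),0,.35,(0,255,0))
for i in range(0,100,10): cv2.putText(c,str(120+i),(0,i*6+4),0,.35,(0,255,0))
cv2.imwrite("pics/crop2.png",c[:,:,::-1])
E
```

```text
(no output)
```

View pics/crop2.png

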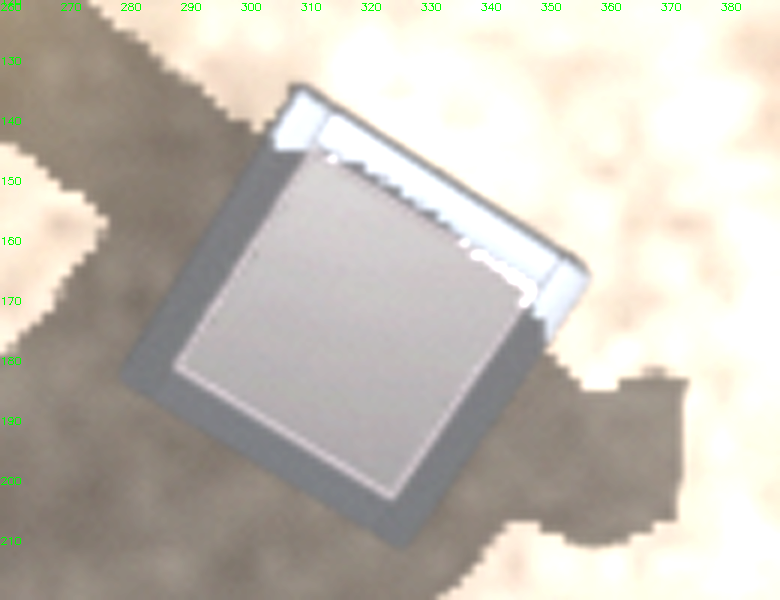

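```bash
cat >> h.py <<'E'
def square(d,c,z):
    P=np.array([ray(d,u,z)[:2] for u in c]);m=P.mean(0)
    L=[np.linalg.norm(P[i]-P[(i+1)%4]) for i in range(4)]
    e=[P[(i+1)%4]-P[i] for i in range(4)];a=[np.degrees(np.arctan2(v[1],v[0])) for v in e]
    print("centre",m.round(4),"sides",np.round(L,4),"edge angles",np.round(a,1),"mod90",np.round(np.mod(a,90),1));return m
E
python3 - <<'E'
from h import *
square(np.load("pics/w1.npz"),[(309.7,134.8),(357.5,165.7),(326.8,211.4),(280.4,182)],.010)
E
```

```text
centre [ 0.5612 -0.2951] sides [0.0539 0.0546 0.0545 0.0535] edge angles [ -32.7 -121.7  146.1   57.7] mod90 [57.3 58.3 56.1 57.7]
```

```bash
python3 -m jog '[[0,0,0,0.0045,0.0013,0,85],[0,0,0.1425,0,0,0.035,85],[0,0,0.1425,0,0,0.035,85],[0,0,0.1425,0,0,0.035,85],[0,0,0.1425,0,0,0.035,85],[0,0,0,0,0,0,85],[0,0,0,0,0,0,85]]'; python3 - <<'E'
from h import *
grab("wrist","w2")
E
```

```text
time_s: 2.08
position: [0.5621, -0.2954, 0.0431]
tool_rot: [[0.537, 0.844, 0.002], [0.844, -0.537, -0.002], [-0.0, 0.002, -1.0]]
ft_force: [0.2, -0.1, -0.3]
grip_width: 0.0728
gripper_force: 0.0
```

View pics/w2.png

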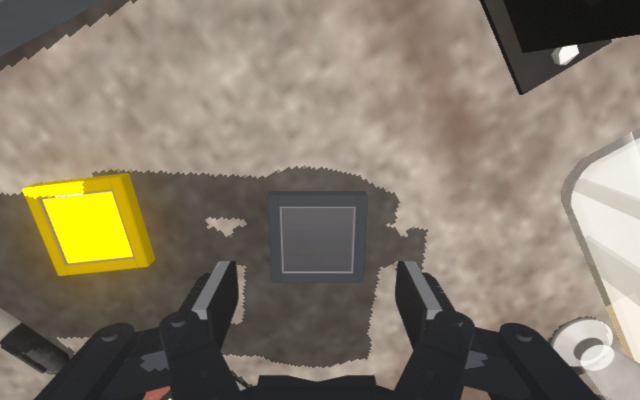

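The filter sits square between the fingers; its glass square runs (280,206) to (355,272). I'll check the centre against the TCP.

```bash
python3 - <<'E'
from h import *
d=np.load("pics/w2.npz");s=observe();R=np.array(s['tool_rot']);p=np.array(s['position'])
P=[ray(d,u,.010) for u in[(280.3,206.5),(355.5,206.5),(353.5,273),(282,273)]]
for q in P: print((R.T@(q-p)).round(4))
print((R.T@(np.mean(P,0)-p)).round(4))
E
```

```text
[ 0.0207 -0.0215  0.0333]
[0.0208 0.0201 0.0334]
[-0.0213  0.0206  0.0334]
[-0.0213 -0.0219  0.0333]
[-0.0003 -0.0007  0.0333]
```

Centre is within 1 mm. Descend and grip.

```bash
python3 -m jog '[[0,0,0,0,-0.0005,0.02,85],[0,0,0,0,0,0.015,85],[0,0,0,0,0,0.0095,85],[0,0,0,0,0,0,60],[0,0,0,0,0,0,50],[0,0,0,0,0,0,50],[0,0,0,0,0,0,50]]' 40
```

```text
time_s: 3.0
position: [0.5609, -0.2952, -0.003]
tool_rot: [[0.54, 0.842, 0.0], [0.842, -0.54, -0.0], [-0.0, 0.0, -1.0]]
ft_force: [0.1, 0.2, -0.8]
grip_width: 0.055
gripper_force: 43.6
```

```bash
python3 -m jog '[[0,0,0,0,0,-0.03,50],[0,0,-0.138,0,0,-0.045,50],[0,0,-0.139,0,0,-0.05,50],[0,0,-0.139,0,0,0,50],[0,0,0,0.045,-0.009,0,50],[0,0,0,0.045,-0.009,0,50],[0,0,0,0.045,-0.009,0,50],[0,0,0,0.045,-0.009,0,50],[0,0,0,0.045,-0.009,0,50],[0,0,0,0,0,0,50]]'; python3 - <<'E'
from h import *
grab("wrist","w3")
E
```

```text
time_s: 4.25
position: [0.5505, -0.0633, 0.1221]
tool_rot: [[0.15, 0.989, -0.0], [0.989, -0.15, 0.0], [0.0, -0.0, -1.0]]
ft_force: [-0.1, -0.7, -0.5]
grip_width: 0.055
gripper_force: 43.7
```

View pics/w3.png

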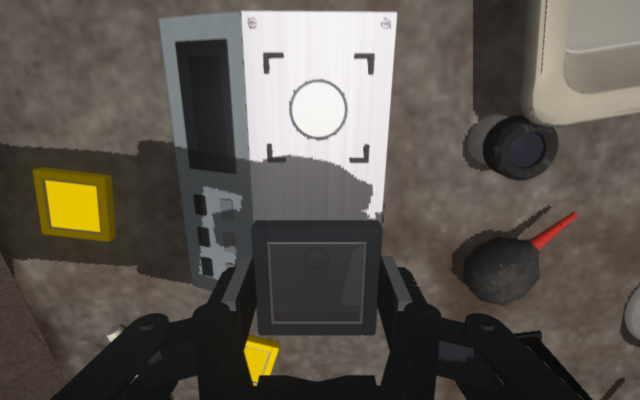

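Seat is visible with the window at (318,109) and stops at (263,53) to (372,161). The held filter is square at (317,278). I'll measure both in the tool frame.

```bash
python3 - <<'E'
from h import *
d=np.load("pics/w3.npz");s=observe();R=np.array(s['tool_rot']);p=np.array(s['position'])
g=cv2.cvtColor(d['pixels'],cv2.COLOR_RGB2GRAY)
m=(g<70).astype(np.uint8);m[:45]=0;m[172:]=0;m[:,:256]=0;m[:,385:]=0
n,l,st,ce=cv2.connectedComponentsWithStats(m)
k=[i for i in range(1,n) if 40<st[i,4]<500];print([(st[i].tolist(),ce[i].round(1).tolist()) for i in k])
cen=[]
for z,i0 in((.05,None),):
    t=[]
    for i in k:
        ys,xs=np.where(l==i);Q=np.array([R.T@(ray(d,(x,y),z)-p) for x,y in zip(xs,ys)]);t.append((Q[:,:2].min(0),Q[:,:2].max(0)))
        print(t[-1][0].round(4),t[-1][1].round(4))
    lo=np.min([a for a,b in t],0);hi=np.max([b for a,b in t],0);print("outer centre",(lo+hi)/2,hi-lo)
    q=R@np.r_[(lo+hi)/2,0]+p;print("seat world",q)
print("window",R.T@(ray(d,(318.5,109),.046)-p))
# held filter glass
P=[ray(d,u,p[2]+.013) for u in[(268,242),(367.5,242),(361,324),(270.5,324)]]
for q in P:print((R.T@(q-p)).round(4))
print("held",(R.T@(np.mean(P,0)-p)).round(4))
E
```

```text
[([268, 150, 18, 12, 85], [275.0, 158.5])]
[ 0.0399 -0.0331] [ 0.0471 -0.022 ]
outer centre [ 0.04350098 -0.02755599] [0.00715941 0.01104547]
seat world [ 0.53022272 -0.01791152  0.12204656]
window [ 0.07229197 -0.0004877   0.07604613]
[ 0.0233 -0.0222 -0.013 ]
[ 0.0234  0.02   -0.013 ]
[-0.0185  0.0191 -0.013 ]
[-0.0186 -0.0229 -0.013 ]
held [ 0.0024 -0.0015 -0.013 ]
```

```bash
python3 -m jog '[[0,0,0,0.035,0.0005,0,50],[0,0,0,0.035,0.0005,0.01,50],[0,0,0,0,0,0.03,50],[0,0,0,0,0,0.027,50],[0,0,0,0,0,0,50],[0,0,0,0,0,0,50]]'; python3 - <<'E'
from h import *
d=grab("wrist","w4")
c=d['pixels'][130:330,200:440];c=cv2.resize(c,(720,600),interpolation=cv2.INTER_CUBIC)
c=cv2.convertScaleAbs(c,alpha=1.4,beta=15)
for i in range(0,240,20): cv2.putText(c,str(200+i),(i*3,10),0,.35,(0,255,0))
for i in range(0,200,20): cv2.putText(c,str(130+i),(0,i*3+4),0,.35,(0,255,0))
cv2.imwrite("pics/crop4.png",c[:,:,::-1])
E
```

```text
time_s: 5.05
position: [0.5634, 0.0021, 0.0558]
tool_rot: [[0.154, 0.988, 0.002], [0.988, -0.154, -0.0], [-0.0, 0.002, -1.0]]
ft_force: [0.2, -1.0, -0.1]
grip_width: 0.0547
gripper_force: 43.6
```

View pics/crop4.png

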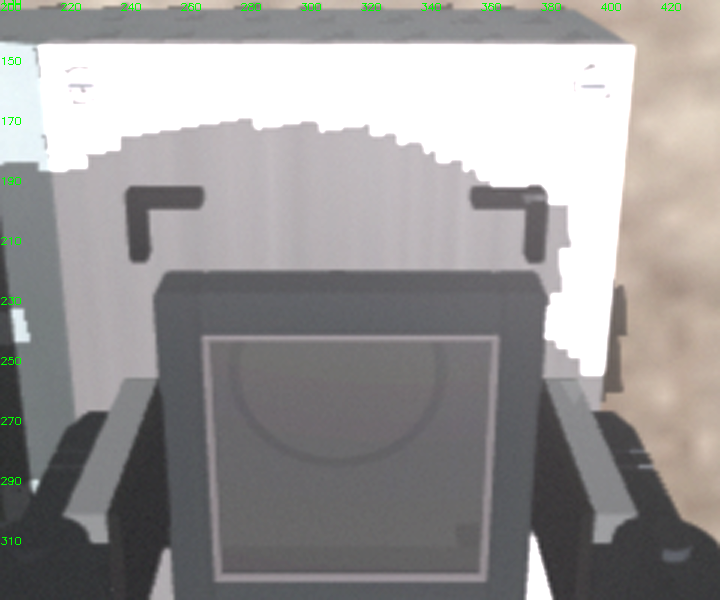

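```bash
python3 - <<'E'
from h import *
d=np.load("pics/w4.npz");s=observe();R=np.array(s['tool_rot']);p=np.array(s['position'])
T=lambda u,z:(R.T@(ray(d,u,z)-p)).round(4)[:2]
print("stop inner far edge z.05",T((268,199.3),.05),T((358,199.3),.05))
print("stop inner L/R .046",T((249.5,210),.046),T((375.3,210),.046))
zb=p[2]+.003
print("filter far bottom edge",T((255.5,220.7),zb),T((378,220.7),zb))
print("filter far top",T((251.7,227.7),zb+.01),T((382,227.7),zb+.01))
G=[(268,242.3),(366,242.3),(361.6,323),(272,323)]
P=[T(u,zb+.01) for u in G];print(P,np.mean(P,0))
E
```

```text
stop inner far edge z.05 [ 0.0343 -0.0235] [0.0343 0.0183]
stop inner L/R .046 [ 0.0275 -0.0333] [0.0275 0.0274]
filter far bottom edge [ 0.0273 -0.0282] [0.0273 0.0264]
filter far top [ 0.0283 -0.028 ] [0.0283 0.0263]
[array([ 0.0216, -0.0215]), array([0.0216, 0.0199]), array([-0.0197,  0.0199]), array([-0.0196, -0.0216])] [ 0.000975 -0.000825]
```

```bash
python3 -m jog '[[0,0,0,0.004,-0.0021,0,50],[0,0,0,0,0,0.004,50],[0,0,0,0,0,0.004,50],[0,0,0,0,0,0.002,50],[0,0,0,0,0,0.0015,50],[0,0,0,0,0,0.0005,50],[0,0,0,0,0,0,50]]'
```

```text
time_s: 5.98
position: [0.5611, 0.0073, 0.0429]
tool_rot: [[0.153, 0.988, -0.0], [0.988, -0.153, -0.0], [-0.0, -0.0, -1.0]]
ft_force: [-0.8, -0.2, 1.8]
grip_width: 0.0547
gripper_force: 43.8
```

Bottom is at 45.9 mm (deck is 46), with light contact. I'll release gradually.

```bash
python3 -m jog '[[0,0,0,0,0,0,68],[0,0,0,0,0,0,70],[0,0,0,0,0,0,75],[0,0,0,0,0,-0.01,85],[0,0,0,0,0,-0.04,85],[0,0,0,0,0,-0.04,85],[0,0,0,-0.015,0,0,85],[0,0,0,0,0,0,85],[0,0,0,0,0,0,85],[0,0,0,0,0,0,85]]' 20; python3 - <<'E'
from h import *
d=grab("wrist","w5");s=observe();R=np.array(s['tool_rot']);p=np.array(s['position']);print(p,R.round(4).tolist())
# expected projections: use filter at TCP-release position
g=cv2.cvtColor(d['pixels'],cv2.COLOR_RGB2GRAY)
seat=np.array([.5612,.0070,.046])
print(proj(d,[seat]),proj(d,[seat+R@[sx*.03,sy*.03,0] for sx,sy in((1,-1),(1,1),(-1,1),(-1,-1))]).round(0))
c=cv2.resize(d['pixels'][110:310,200:440],(720,600),interpolation=cv2.INTER_CUBIC);c=cv2.convertScaleAbs(c,alpha=1.4,beta=15)
cv2.imwrite("pics/crop5.png",c[:,:,::-1])
E
```

```text
time_s: 7.22
position: [0.5586, -0.0073, 0.1321]
tool_rot: [[0.153, 0.988, -0.002], [0.988, -0.153, 0.0], [0.0, -0.002, -1.0]]
ft_force: [0.5, 0.6, -0.5]
grip_width: 0.0729
gripper_force: 0.0
[ 0.55866896 -0.00725965  0.1321914 ] [[0.1532, 0.9882, -0.0013], [0.9882, -0.1532, 0.0003], [0.0001, -0.0013, -1.0]]
[[318.53076166 189.87204359]] [[275. 148.]
 [363. 148.]
 [359. 229.]
 [278. 229.]]
```

```bash
cat >> h.py <<'E'
def topdown(d,R,c,z,half=.045,px=.0005):
    """rectified: rows = tool x (descending), cols = tool y, about world point c at height z"""
    a=np.arange(-half,half+1e-9,px);Y,X=np.meshgrid(a,-a)
    W=np.c_[np.full(X.size,0),np.full(X.size,0),np.full(X.size,z)].astype(float)
    W[:,:2]=np.array(c)[:2]+(X.ravel()[:,None]*R[:2,0]+Y.ravel()[:,None]*R[:2,1])
    uv=proj(d,W).astype(np.float32).reshape(X.shape+(2,))
    return cv2.remap(cv2.cvtColor(d['pixels'],cv2.COLOR_RGB2GRAY),uv[...,0],uv[...,1],cv2.INTER_CUBIC),a
E
python3 - <<'E'
from h import *
d=np.load("pics/w5.npz");R=np.array(observe()['tool_rot']);c=(.5612,.007)
for z in(.05,.056):
    I,a=topdown(d,R,c,z);f=lambda v:int(round((.045-v)/.0005)) 
    g=lambda v:int(round((.045+v)/.0005))
    for nm,pr in(("y-profile at x=+24",I[f(.026):f(.022),:].mean(0)),("y at x=0",I[f(.004):f(-.004),:].mean(0)),("x-profile at y=-25",I[:,g(-.027):g(-.023)].mean(1)[::-1]),("x at y=0",I[:,g(-.004):g(.004)].mean(1)[::-1])):
        print(z,nm,' '.join(f"{int(1000*v)}:{int(p)}" for v,p in zip(a[::2],pr[::2]) if abs(v)>.017))
E
```

```text
0.05 y-profile at x=+24 -45:165 -44:225 -43:244 -41:245 -40:243 -39:234 -38:232 -37:172 -36:170 -35:163 -34:148 -33:148 -32:99 -31:61 -30:63 -29:65 -28:78 -27:82 -26:83 -25:82 -24:77 -23:76 -22:76 -21:79 -20:79 -19:96 -18:99 -17:98 17:132 18:133 19:133 20:129 21:111 22:125 23:126 24:124 25:124 26:120 27:150 28:253 29:174 30:75 31:84 32:120 33:235 34:249 35:250 36:249 37:249 38:249 39:249 40:249 41:249 42:249 43:252 44:173 45:113
0.05 y at x=0 -45:83 -44:104 -43:110 -41:111 -40:111 -39:110 -38:111 -37:113 -36:113 -35:112 -34:112 -33:113 -32:114 -31:114 -30:115 -29:108 -28:64 -27:60 -26:61 -25:60 -24:61 -23:61 -22:70 -21:91 -20:82 -19:84 -18:84 -17:81 17:87 18:89 19:90 20:96 21:75 22:69 23:69 24:69 25:69 26:69 27:78 28:110 29:133 30:183 31:244 32:245 33:246 34:248 35:248 36:247 37:247 38:247 39:247 40:247 41:248 42:248 43:247 44:161 45:105
0.05 x-profile at y=-25 -45:113 -44:113 -43:113 -41:113 -40:113 -39:113 -38:113 -37:113 -36:113 -35:112 -34:113 -33:113 -32:90 -31:37 -30:34 -29:35 -28:46 -27:54 -26:53 -25:53 -24:54 -23:54 -22:54 -21:54 -20:54 -19:55 -18:55 -17:54 17:70 18:71 19:72 
[... 1603 characters left out ...]
-28:36 -27:34 -26:37 -25:51 -24:54 -23:53 -22:53 -21:54 -20:54 -19:54 -18:54 -17:54 17:69 18:70 19:70 20:71 21:71 22:72 23:73 24:73 25:74 26:74 27:102 28:108 29:77 30:180 31:148 32:84 33:91 34:142 35:254 36:249 37:249 38:249 39:249 40:249 41:249 42:249 43:249 44:249 45:249
0.056 x at y=0 -45:113 -44:113 -43:113 -41:114 -40:113 -39:113 -38:113 -37:113 -36:113 -35:113 -34:113 -33:113 -32:113 -31:113 -30:113 -29:113 -28:113 -27:113 -26:99 -25:66 -24:59 -23:59 -22:59 -21:59 -20:61 -19:92 -18:85 -17:70 17:102 18:102 19:99 20:102 21:101 22:95 23:80 24:87 25:115 26:133 27:137 28:117 29:84 30:175 31:251 32:250 33:250 34:250 35:251 36:251 37:251 38:251 39:251 40:251 41:251 42:251 43:251 44:251 45:251
```

Filter 1 is seated with about 2 mm gaps all round. On to filter 2.

```bash
python3 -m jog '[[0,0,0,0,0,-0.05,85],[0,0,0,0.04,-0.03,0,85],[0,0,0,0.04,-0.03,0,85],[0,0,0,0.04,-0.03,0,85],[0,0,0,0.04,-0.03,0,85],[0,0,0,0.04,-0.03,0,85],[0,0,0,0.04,-0.03,0,85],[0,0,0,0.04,-0.03,0,85],[0,0,0,0,0,0,85],[0,0,0,0,0,0,85]]'; python3 - <<'E'
from h import *
d=grab("wrist","w6");s=observe();R=np.array(s['tool_rot']);p=np.array(s['position']);print(p)
cv2.imwrite("pics/w6.png",d['pixels'][:,:,::-1])
E
```

```text
time_s: 8.52
position: [0.3944, 0.3012, 0.1826]
tool_rot: [[0.153, 0.988, -0.0], [0.988, -0.153, -0.0], [-0.0, -0.0, -1.0]]
ft_force: [1.0, 0.7, 0.3]
grip_width: 0.0729
gripper_force: 0.0
[0.39471066 0.30079304 0.18266702]
```

View pics/w6.png

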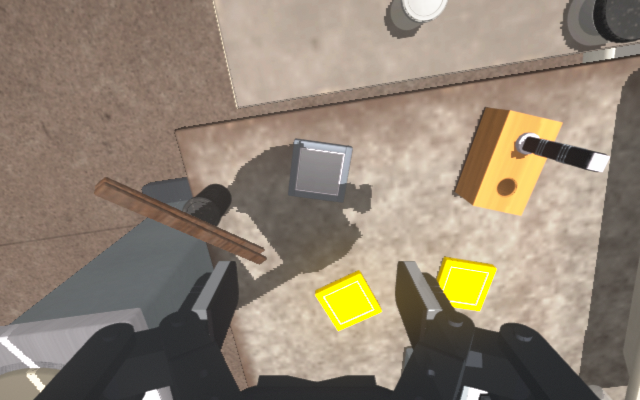

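Filter 2 is at (321,170), nearly square to the tool. The tongs run (100,183) to (265,260), which leaves clearance. The stylus collar is at (528,146), the empty bore at (507,187), and the yellow decoys at (348,300) and (466,284). I'll measure the filter by rectified profiles.

```bash
python3 - <<'E'
from h import *
d=np.load("pics/w6.npz");s=observe();R=np.array(s['tool_rot']);p=np.array(s['position'])
print("stylus collar top z.05",ray(d,(528,146),.05),"bore",ray(d,(507,187),.044))
m=square(d,[(295.5,140.5),(352,147),(345.5,202),(290,194)],.010)
# fit rotated square by edge strength: maximise gradient along outline (top face), sides 56 and glass 42
g=cv2.GaussianBlur(cv2.cvtColor(d['pixels'],cv2.COLOR_RGB2GRAY).astype(np.float32),(0,0),.8)
G=np.hypot(cv2.Sobel(g,-1,1,0),cv2.Sobel(g,-1,0,1));G=np.minimum(G,150)
def pts(cx,cy,th,L):
    t=np.linspace(-1,1,40)*L/2;h=np.full(40,L/2);q=np.r_[np.c_[t,h],np.c_[t,-h],np.c_[h,t],np.c_[-h,t]]
    c,s=np.cos(th),np.sin(th);return np.c_[cx+c*q[:,0]-s*q[:,1],cy+s*q[:,0]+c*q[:,1],np.full(160,.010)]
def sc(v):
    o=0
    for L in(.056,.042):
        u=proj(d,pts(*v,L)).astype(np.float32);o+=cv2.remap(G,u[:,0],u[:,1],cv2.INTER_LINEAR).mean()
    return -o
from scipy.optimize import differential_evolution as DE
r=DE(sc,[(m[0]-.006,m[0]+.006),(m[1]-.006,m[1]+.006),(-.45,.15)],seed=1);print(r.x[:2].round(4),np.degrees(r.x[2]).round(2),r.fun)
E
```

```text
stylus collar top z.05 [0.5704447  0.31220104 0.05      ] bore [0.5577173  0.27694043 0.044     ]
centre [0.3986 0.3069] sides [0.0533 0.0549 0.0555 0.0528] edge angles [ -15.3 -103.5  162.6   74.2] mod90 [74.7 76.5 72.6 74.2]
[0.3969 0.306 ] -17.63 -171.5509033203125
```

```bash
python3 -m jog '[[0,0,0,0.0053,0.0018,0,85],[0,0,0.07,0,0,0.045,85],[0,0,0.065,0,0,0.045,85],[0,0,0,0,0,0.045,85],[0,0,0,0,0,0,85],[0,0,0,0,0,0,85],[0,0,0,0,0,0,85]]'
cat >> h.py <<'E'
from scipy.optimize import differential_evolution as DE
def fitsq(d,m,th0,z,Ls=(.056,.042),dth=.12):
    g=cv2.GaussianBlur(cv2.cvtColor(d['pixels'],cv2.COLOR_RGB2GRAY).astype(np.float32),(0,0),.8)
    G=np.hypot(cv2.Sobel(g,-1,1,0),cv2.Sobel(g,-1,0,1));G=np.minimum(G,100)
    def pts(cx,cy,th,L):
        t=np.linspace(-1,1,40)*L/2;h=np.full(40,L/2);q=np.r_[np.c_[t,h],np.c_[t,-h],np.c_[h,t],np.c_[-h,t]]
        c,s=np.cos(th),np.sin(th);return np.c_[cx+c*q[:,0]-s*q[:,1],cy+s*q[:,0]+c*q[:,1],np.full(160,z)]
    def sc(v):
        o=0
        for L in Ls:
            u=proj(d,pts(*v,L)).astype(np.float32);o+=cv2.remap(G,u[:,0],u[:,1],cv2.INTER_LINEAR).mean()
        return -o
    r=DE(sc,[(m[0]-.006,m[0]+.006),(m[1]-.006,m[1]+.006),(th0-dth,th0+dth)],seed=1);return r.x,r.fun
E
python3 - <<'E'
from h import *
d=grab("wrist","w7");s=observe();R=np.array(s['tool_rot']);p=np.array(s['position']);print(p,np.degrees(np.arctan2(R[1,1],R[0,1])))
for Ls in((.056,.042),(.042,),(.056,)):
    v,f=fitsq(d,(.397,.306),np.radians(-16.5),.010,Ls);print(v.round(4),np.degrees(v[2]).round(2),f,"tool",(R.T@(np.r_[v[:2],.01]-p)).round(4))
d2=np.load("pics/w2.npz");v,f=fitsq(d2,(.5612,-.2951),np.radians(-32.5),.010);print("check f1",v,np.degrees(v[2]),f)
E
```

```text
time_s: 9.45
position: [0.3979, 0.3067, 0.0495]
tool_rot: [[0.285, 0.958, 0.003], [0.958, -0.285, 0.001], [0.002, 0.002, -1.0]]
ft_force: [0.1, -0.2, 0.2]
grip_width: 0.0723
gripper_force: 0.0
[0.39767446 0.30665193 0.04934878] -16.564443206787665
[ 0.397   0.3073 -0.2942] -16.86 -139.24286 tool [ 0.0003 -0.0009  0.0393]
[ 0.3969  0.3073 -0.2912] -16.68 -95.5363998413086 tool [ 0.0003 -0.001   0.0393]
[ 0.397   0.3072 -0.2909] -16.67 -43.61783981323242 tool [ 0.0003 -0.0009  0.0393]
check f1 [ 0.56132151 -0.29512835 -0.56777059] -32.53085845945449 -105.56172180175781
```

```bash
python3 -m jog '[[0,0,0,0,0,0.025,85],[0,0,0,0,0,0.015,85],[0,0,0,0,0,0.0105,85],[0,0,0,0,0,0,60],[0,0,0,0,0,0,50],[0,0,0,0,0,0,50],[0,0,0,0,0,0,50]]' 40
```

```text
time_s: 10.38
position: [0.3971, 0.3065, -0.0022]
tool_rot: [[0.285, 0.959, 0.001], [0.959, -0.285, 0.0], [0.001, 0.001, -1.0]]
ft_force: [-0.4, -0.6, 3.1]
grip_width: 0.0547
gripper_force: 42.7
```

```bash
python3 -m jog '[[0,0,0,0,0,-0.03,50],[0,0,-0.07,0,0,-0.04,50],[0,0,-0.065,0,0,-0.04,50],[0,0,0,-0.045,0.0346,0,50],[0,0,0,-0.045,0.0346,0,50],[0,0,0,-0.045,0.0346,0,50],[0,0,0,-0.045,0.0346,0,50],[0,0,0,-0.045,0.0346,0,50],[0,0,0,-0.045,0.0346,0,50],[0,0,0,0,0,0,50]]'; python3 -m jog '[[0,0,0,0,0,0,50],[0,0,0,0,0,0,50],[0,0,0,0,0,0,50]]'
```

```text
time_s: 11.62
position: [0.5621, 0.0043, 0.107]
tool_rot: [[0.158, 0.987, 0.001], [0.987, -0.158, -0.001], [-0.0, 0.001, -1.0]]
ft_force: [0.5, 1.3, -0.8]
grip_width: 0.0547
gripper_force: 43.0
time_s: 12.0
position: [0.5603, 0.0086, 0.1075]
tool_rot: [[0.152, 0.988, -0.0], [0.988, -0.152, 0.0], [0.0, -0.0, -1.0]]
ft_force: [0.4, 0.0, -1.0]
grip_width: 0.055
gripper_force: 43.0
```

```bash
python3 -m jog '[[0,0,0,-0.0012,0.001,0.02,50],[0,0,0,0,0,0.02,50],[0,0,0,0,0,0.01,50],[0,0,0,0,0,0,50],[0,0,0,0,0,0,50],[0,0,0,0,0,0,50]]'; python3 - <<'E'
from h import *
d=grab("wrist","w8");s=observe();R=np.array(s['tool_rot']);p=np.array(s['position']);print(p)
v,f=fitsq(d,p[:2]+R[:2,1]*-.0009,np.radians(-8.8),p[2]+.0125);print(v.round(4),np.degrees(v[2]),f,"tool",(R.T@(np.r_[v[:2],.01]-p)).round(4))
d=np.load("pics/w4.npz");v,f=fitsq(d,(.5634,.0021),np.radians(-8.8),.0688);print("w4 held",v.round(4),np.degrees(v[2]),f,"tool",(R.T@(np.r_[v[:2],.01]-[.5634,.0021,0])).round(4))
d=np.load("pics/w5.npz");v,f=fitsq(d,(.5612,.007),np.radians(-8.8),.056);print("w5 seated",v.round(4),np.degrees(v[2]),f)
E
```

```text
time_s: 12.75
position: [0.5617, 0.0063, 0.058]
tool_rot: [[0.153, 0.988, 0.001], [0.988, -0.153, -0.0], [-0.0, 0.001, -1.0]]
ft_force: [-0.0, -0.3, -1.2]
grip_width: 0.0548
gripper_force: 43.0
[0.56166001 0.00634413 0.05785845]
[ 0.561  0.008 -0.154] -8.82299731061908 -145.09860229492188 tool [ 0.0015 -0.001   0.0479]
w4 held [ 0.5626  0.0035 -0.1558] -8.926167912877762 -152.1190643310547 tool [ 0.0012 -0.001  -0.01  ]
w5 seated [ 0.5602  0.0079 -0.1658] -9.501040225668623 -158.4627685546875
```

```bash
python3 -m jog '[[0,0,0,0,0,0.002,50],[0,0,0,0,0,0.001,50],[0,0,0,0,0,0.0005,50],[0,0,0,0,0,0,50],[0,0,0,0,0,0,50]]'
```

```text
time_s: 13.42
position: [0.5614, 0.0064, 0.0538]
tool_rot: [[0.153, 0.988, -0.0], [0.988, -0.153, -0.0], [-0.0, -0.0, -1.0]]
ft_force: [0.0, -0.0, -1.0]
grip_width: 0.0551
gripper_force: 43.0
```

```bash
python3 -m jog '[[0,0,0,0.0008,-0.0003,0,50],[0,0,0,0,0,0.0004,50],[0,0,0,0,0,0,50],[0,0,0,0,0,0,50]]'
```

```text
time_s: 13.92
position: [0.5612, 0.0073, 0.0538]
tool_rot: [[0.153, 0.988, 0.0], [0.988, -0.153, 0.0], [0.0, 0.0, -1.0]]
ft_force: [-2.1, 0.3, 5.7]
grip_width: 0.0546
gripper_force: 43.6
```

Contact at 5.7 N, so the upper filter rests on the lower. Release and retreat.

```bash
python3 -m jog '[[0,0,0,0,0,0,68],[0,0,0,0,0,0,70],[0,0,0,0,0,0,75],[0,0,0,0,0,-0.01,85],[0,0,0,0,0,-0.04,85],[0,0,0,0,0,-0.04,85],[0,0,0,-0.015,0,0,85],[0,0,0,0,0,0,85],[0,0,0,0,0,0,85],[0,0,0,0,0,0,85]]' 20; python3 - <<'E'
from h import *
d=grab("wrist","w9");s=observe();print(s['position'])
for z in(.056,.066):
    v,f=fitsq(d,(.5605,.0078),np.radians(-9),z);print(z,v.round(4),np.degrees(v[2]),f)
# hole: find dark ring ellipse near expected
R=np.array(s['tool_rot']);print(proj(d,[(.5450,-.0965,.046),(.5705,.3122,.05)]))
E
```

```text
time_s: 15.18
position: [0.5587, -0.0074, 0.1427]
tool_rot: [[0.153, 0.988, -0.002], [0.988, -0.153, 0.0], [0.0, -0.002, -1.0]]
ft_force: [0.5, 0.2, 0.3]
grip_width: 0.0728
gripper_force: 0.0
[ 0.55877846 -0.00738933  0.14280711]
0.056 [ 0.5592  0.0056 -0.1606] -9.201359270134274 -119.25252532958984
0.066 [ 0.5605  0.008  -0.152 ] -8.710607334485791 -159.6280517578125
[[ 317.83076083  305.29929366]
 [ 234.01873184 -478.56707245]]
```

The filters are stacked within 0.5 mm and 1°. Next, the stylus.

```bash
python3 -m jog '[[0,0,0,0,0,-0.055,60],[0,0,0,0.045,-0.0053,0,60],[0,0,0,0.045,-0.0053,0,60],[0,0,0,0.045,-0.0053,0,60],[0,0,0,0.045,-0.0053,0,60],[0,0,0,0.045,-0.0053,0,60],[0,0,0,0.045,-0.0053,0,60],[0,0,0,0.045,-0.0053,0,60],[0,0,0.095,0,0,0,60],[0,0,0.095,0,0,0,60]]'; python3 -m jog '[[0,0,0,0,0,0,60],[0,0,0,0,0,0,60],[0,0,0,0,0,0,60]]'; python3 - <<'E'
from h import *
d=grab("wrist","w10");s=observe();R=np.array(s['tool_rot']);p=np.array(s['position']);print(p)
hsv=cv2.cvtColor(d['pixels'],cv2.COLOR_RGB2HSV)
m=cv2.inRange(hsv,(6,110,60),(20,255,255));n,l,st,ce=cv2.connectedComponentsWithStats(m)
print([(st[i].tolist(),ce[i].round().tolist()) for i in range(1,n) if st[i,4]>150])
print("expected: handle base,top",proj(d,[(.5705,.3122,.05),(.5705,.3122,.12)]).round(0))
for z in(.12,):
    for L in(.012,):
        v,f=fitsq(d,(.5705,.3122),np.radians(-20),z,(L,),dth=.75);print(v.round(4),np.degrees(v[2]),f)
u=proj(d,[(.5705,.3122,.12)])[0].round().astype(int);g=cv2.cvtColor(d['pixels'],cv2.COLOR_RGB2GRAY)
print(u);print('\n'.join(' '.join(f"{x:3d}" for x in r) for r in g[u[1]-26:u[1]+26:2,u[0]-36:u[0]+36:2]))
E
```

```text
time_s: 16.48
position: [0.5702, 0.3102, 0.1976]
tool_rot: [[0.339, 0.941, -0.001], [0.941, -0.339, -0.0], [-0.001, -0.001, -1.0]]
ft_force: [-0.6, -0.7, 0.0]
grip_width: 0.0513
gripper_force: 0.0
time_s: 16.85
position: [0.5706, 0.3093, 0.1984]
tool_rot: [[0.336, 0.942, -0.0], [0.942, -0.336, -0.0], [-0.0, -0.0, -1.0]]
ft_force: [-0.4, -0.2, 0.2]
grip_width: 0.0513
gripper_force: 0.0
[0.57063227 0.30922791 0.19840789]
[([292, 146, 52, 94, 3912], [316.0, 192.0])]
expected: handle base,top [[316. 182.]
 [316. 209.]]
[ 0.5726  0.3137 -0.3423] -19.61013900687302 -60.845325
[316 209]
 46  48  49  50  48  47  56  62  59  58  59  59  57  57  63  48  23  24  23  23  23  22  46  69  63  63  67 134 140 140 137 109  64  93  96  97
 47  48  48  48  47  44  56  62  61  59  58  59  60  58  58  36  22  22  25  24  23  25  28  60  63  65  63  75 132 140 136  93  47  64  96  96
 46  46  47  47  46  44  56  64  61  58  58  59  59  59  57  43  36  35  34  34  38  39  56  62  65  64  63  64  88 139 136  89  46  51  90  61
 49  48  47  45  46  46  55  61  61  60  59  58  58  59  57  46  41  36  35  35  
[... 2530 characters left out ...]
  48  58  61  62  62  61  61  60  58  59  58  57  53  49  52  57  59  62  64  62  62  65  63  65  62  55  48  48  49  50  50
 46  47  50  50  50  50  58  63  61  62  61  61  58  59  60  60  59  57  57  55  58  61  60  63  62  63  62  63  63  62  56  48  43  47  50  51
 48  48  50  49  49  48  57  62  60  62  60  60  59  57  60  58  60  57  59  57  58  58  62  65  61  63  62  64  63  63  56  48  46  47  49  51
 48  48  49  47  49  47  57  61  61  61  62  61  59  59  60  58  61  57  58  57  58  59  60  65  61  64  62  64  64  63  55  51  48  48  50  49
 48  47  47  50  47  47  55  63  61  62  60  60  58  60  60  61  61  59  59  57  59  59  62  64  60  62  63  63  63  61  56  55  53  51  50  49
```

```bash
python3 - <<'E'
from h import *
d=np.load("pics/w10.npz");s=observe();R=np.array(s['tool_rot']);p=np.array(s['position'])
for z in(.12,.121):
    q=ray(d,(318,206),z);print(q,(R.T@(q-p)).round(4))
E
```

```text
[0.57221196 0.31382131 0.12      ] [ 0.0049 -0.0001  0.0784]
[0.57232766 0.31416211 0.121     ] [ 0.0052 -0.0001  0.0774]
```

```bash
python3 -m jog '[[0,0,0,0.0042,0.0006,0.02,60],[0,0,0,0,0,0.04,60],[0,0,0,0,0,0.04,60],[0,0,0,0,0,0.032,60],[0,0,0,0,0,0,40],[0,0,0,0,0,0,20],[0,0,0,0,0,0,5],[0,0,0,0,0,0,5],[0,0,0,0,0,0,5]]' 50
```

```text
time_s: 18.02
position: [0.5735, 0.3133, 0.0683]
tool_rot: [[0.337, 0.941, 0.003], [0.941, -0.337, 0.001], [0.002, 0.003, -1.0]]
ft_force: [-0.6, -0.3, 6.4]
grip_width: 0.0113
gripper_force: 49.2
```

```bash
python3 -m jog '[[0,0,0,0,0,-0.02,5],[0,0,0,0,0,-0.05,5],[0,0,0,0,0,-0.06,5],[0,0,0,0,0,0,5],[0,0,0,-0.02,0.006,0,5],[0,0,0,-0.04,0.011,0,5],[0,0,0,-0.045,0.013,0,5],[0,0,0,-0.045,0.013,0,5],[0,0,0,-0.045,0.013,0,5],[0,0,0,-0.045,0.013,0,5]]' 80;  python3 -m jog '[[0,0,0,-0.045,0.013,0,5],[0,0,0,-0.045,0.013,0,5],[0,0,0,-0.04,0.011,0,5],[0,0,0,-0.025,0.005,0,5],[0,0,0,0,0,0,5],[0,0,0,0,0,0,5],[0,0,0,0,0,0,5]]'
```

```text
time_s: 19.27
position: [0.5553, 0.0615, 0.1951]
tool_rot: [[0.338, 0.941, -0.003], [0.941, -0.338, 0.0], [-0.001, -0.003, -1.0]]
ft_force: [0.2, -0.0, 0.1]
grip_width: 0.0105
gripper_force: 78.2
time_s: 20.15
position: [0.5437, -0.0954, 0.1962]
tool_rot: [[0.336, 0.942, -0.001], [0.942, -0.336, 0.0], [0.0, -0.001, -1.0]]
ft_force: [-0.4, 0.4, -0.0]
grip_width: 0.0109
gripper_force: 78.2
```

```bash
python3 - <<'E'
from h import *
d=grab("wrist","w11");s=observe();R=np.array(s['tool_rot']);p=np.array(s['position']);print(p)
g=cv2.cvtColor(d['pixels'],cv2.COLOR_RGB2GRAY)
tip=p+[0,0,-.0643];print("tip,collar bottom px",proj(d,[tip,tip+[0,0,.04]]).round(1))
c=(.545,-.0964);I,a=topdown(d,R,c,.046,half=.016,px=.001)
print(proj(d,[(*c,.046)]));print('\n'.join(' '.join(f"{x:3d}" for x in r) for r in I))
u=proj(d,[tip])[0].round().astype(int);print(u);print('\n'.join(' '.join(f"{x:3d}" for x in r) for r in g[u[1]-16:u[1]+20:2,u[0]-22:u[0]+22:2]))
E
```

```text
[ 0.54378515 -0.09543111  0.19628019]
tip,collar bottom px [[318.4 220.2]
 [318.8 247.7]]
[[319.47436683 184.73242837]]
113 114 115 115 113 113 112 111 113 112 113 114 114 114 114 114 111 112 110 110 111 116 116 117 117 117 116 115 113 113 113 113 116
113 113 115 115 114 114 112 111 112 112 113 113 113 113 114 114 112 111 110 110 111 115 116 116 116 116 116 114 114 113 113 113 115
113 113 115 114 113 113 113 111 111 111 112 113 112 114 112 113 112 110 109 109 111 114 116 115 116 116 115 115 113 114 112 112 115
112 112 114 113 113 113 112 112 112 111 112 113 112 114 113 113 112 111 109 109 110 114 117 115 116 116 115 114 114 113 112 111 115
114 111 114 113 114 112 112 111 111 112 113 113 112 113 113 113 112 111 110 110 109 113 115 116 116 116 115 114 113 112 113 112 114
113 113 112 115 114 112 112 111 112 111 112 112 112 113 113 112 112 110 110 108 109 112 114 114 116 116 114 115 114 112 114 112 112
111 111 111 114 114 112 113 112 110 109 111 112 111 113 112 113 112 111 108 109 108 110 115 115 115 114 114 114 113 113 112 111 111
112 113 111 113 114 113 112 111 110 110 111 112 110 108 
[... 4269 characters left out ...]
 106 104 104 109 105 105 104  98  70  72  73  83 103 105 105 104 101  99  81  77  62
106 104 104 105 108 106 103 103  98  71  73  71  81  89  79  65  62  59  54  53  53  54
105 104 105 104 107 105 100  87  78  71  72  71  64  58  57  55  56  55  53  54  55  55
102  98  81  69  63  56  54  51  58  71  72  72  67  57  56  55  54  52  53  52  54  52
 53  53  52  54  54  54  53  51  58  70  72  71  67  56  56  56  55  55  54  53  53  50
 53  52  52  51  53  52  54  62  69  73  73  71  71  67  60  57  58  56  55  55  54  50
 52  50  52  54  53  56  71  71  74  73  74  75  73  73  72  65  56  54  53  53  53  53
 50  48  50  53  59  70  76  81  86  88  87  89  88  82  77  72  65  53  53  53  53  54
```

```bash
python3 -m jog '[[0,0,0,-0.002,0.002,0.01,5],[0,0,0,0,0,0.03,5],[0,0,0,0,0,0.025,5],[0,0,0,0,0,0.008,5],[0,0,0,0,0,0,5],[0,0,0,0,0,0,5],[0,0,0,0,0,0,5]]'; python3 - <<'E'
from h import *
d=grab("wrist","w12");s=observe();R=np.array(s['tool_rot']);p=np.array(s['position']);print(p,s['ft_force'])
g=cv2.cvtColor(d['pixels'],cv2.COLOR_RGB2GRAY)
tip=p+[0,0,-.0643];print("tip px",proj(d,[tip]).round(1))
c=tip;I,a=topdown(d,R,c,.046,half=.015,px=.001)
print(proj(d,[(*c[:2],.046)]));print('\n'.join(' '.join(f"{x:3d}" for x in r) for r in I))
E
```

```text
time_s: 21.08
position: [0.5454, -0.0989, 0.1242]
tool_rot: [[0.337, 0.941, 0.001], [0.941, -0.337, -0.001], [-0.0, 0.002, -1.0]]
ft_force: [0.3, -0.5, 0.8]
grip_width: 0.0106
gripper_force: 78.2
[ 0.54531947 -0.09883201  0.12404864] [ 0.08529891 -0.28072529  0.10202626]
tip px [[317.9 220. ]]
[[317.74390432 212.57580605]]
114 114 113 113 111 112 112 112 113 112 111 112 112 112 112 109 109 108 110 115 116 116 117 117 116 114 114 114 113 113 114
114 115 112 113 111 111 110 111 111 112 113 113 112 114 111 110 109 109 111 114 115 116 116 116 115 115 114 113 112 113 113
113 115 112 113 111 111 111 110 111 112 112 112 112 112 112 109 109 109 109 112 115 115 116 116 116 113 113 113 113 111 113
111 115 113 112 113 109 109 110 110 111 112 113 111 112 112 111 109 108 109 111 116 114 115 115 114 114 113 114 112 111 112
111 114 114 113 112 110 110 109 110 111 112 109  93  94  87  91 104 110 108 110 115 115 114 116 114 113 113 114 112 111 111
110 113 112 112 111 110 111 108 108  98  73  67  64  65  64  66  67  71  94 106 113 115 114 115 115 114 113 113 113 111 112
110 112 112 111 111 110 110 105
[... 2368 characters left out ...]
  99  72  75  75  76  76  97 106 107 105 106 105 106 110 110 110 111 110 110 109
107 106 106 107 107 108 108 109 107 108 106  97  73  74  76  75  77  97 108 105 105 104 104 105 110 109 109 111 109 109 108
108 107 107 108 105 107 108 108 110 108 107  89  73  75  75  74  76  97 107 106 105 105 105 106 108 110 109 110 110 110 109
108 108 106 106 106 107 109 107 108 108 106  90  74  73  75  75  75  94 108 107 106 105 105 105 107 109 110 111 111 109 109
107 107 107 107 106 106 108 108 107 108 106  90  72  74  74  75  73  94 107 108 105 104 105 105 107 110 109 108 110 109 109
107 108 106 107 106 107 108 106 107 107 108  91  71  73  75  74  74  94 108 107 106 104 105 103 107 109 108 110 109 110 108
```

```bash
python3 -m jog '[[0,0,0,0.0014,-0.0003,0,5],[0,0,0,0,0,0,5],[0,0,0,0,0,0.005,5],[0,0,0,0,0,0.005,5],[0,0,0,0,0,0.005,5],[0,0,0,0,0,0.003,5],[0,0,0,0,0,0,5],[0,0,0,0,0,0,5]]'; python3 -c "
from rig import observe
s=observe();print(s['wrist_torque'],s['ft_force'])"
```

```text
time_s: 22.12
position: [0.5454, -0.0974, 0.1056]
tool_rot: [[0.337, 0.941, 0.0], [0.941, -0.337, -0.0], [-0.0, 0.0, -1.0]]
ft_force: [0.4, -0.8, -0.3]
grip_width: 0.0111
gripper_force: 78.2
[3.93313272e-03 8.81090188e-05 2.10306687e-03] [ 0.3893693  -0.78075402 -0.34023409]
```

Tip is about 5 mm inside the hole with no contact force. Press gently.

```bash
python3 -m jog '[[0,0,0,0,0,0.003,5],[0,0,0,0,0,0.003,5],[0,0,0,0,0,0.001,5],[0,0,0,0,0,0.001,5],[0,0,0,0,0,0,5],[0,0,0,0,0,0,5]]'
```

```text
time_s: 22.88
position: [0.5453, -0.0973, 0.0976]
tool_rot: [[0.337, 0.941, 0.0], [0.941, -0.337, -0.0], [-0.0, 0.0, -1.0]]
ft_force: [-1.7, 0.3, 1.9]
grip_width: 0.0104
gripper_force: 78.5
```

```bash
python3 -m jog '[[0,0,0,0,0,0.001,5],[0,0,0,0,0,0,5],[0,0,0,0,0,0,5]]'
```

```text
time_s: 23.25
position: [0.5453, -0.0973, 0.0965]
tool_rot: [[0.337, 0.941, 0.0], [0.941, -0.337, -0.0], [0.0, 0.0, -1.0]]
ft_force: [-0.3, 0.5, 3.1]
grip_width: 0.011
gripper_force: 78.5
```

```bash
python3 -m jog '[[0,0,0,0,0,0.001,5],[0,0,0,0,0,0.001,5],[0,0,0,0,0,0,5],[0,0,0,0,0,0,5]]'
```

```text
time_s: 23.75
position: [0.5453, -0.0974, 0.0945]
tool_rot: [[0.337, 0.941, 0.0], [0.941, -0.337, -0.0], [-0.0, 0.0, -1.0]]
ft_force: [-2.1, 0.9, 3.8]
grip_width: 0.0107
gripper_force: 78.7
```

```bash
python3 -m jog '[[0,0,0,0,0,0.0005,5],[0,0,0,0,0,0,5],[0,0,0,0,0,0,5]]'
```

```text
time_s: 24.12
position: [0.5453, -0.0973, 0.0939]
tool_rot: [[0.337, 0.941, -0.0], [0.941, -0.337, -0.0], [-0.0, -0.0, -1.0]]
ft_force: [-1.8, 0.0, 4.7]
grip_width: 0.0111
gripper_force: 78.7
```

```bash
python3 -m jog '[[0,0,0,0,0,0.0005,5],[0,0,0,0,0,0,5],[0,0,0,0,0,0,5]]'
```

```text
time_s: 24.5
position: [0.5453, -0.0974, 0.0936]
tool_rot: [[0.337, 0.941, 0.0], [0.941, -0.337, -0.0], [-0.0, 0.0, -1.0]]
ft_force: [-1.8, 0.8, 6.9]
grip_width: 0.0108
gripper_force: 79.1
```

```bash
python3 -m jog '[[0,0,0,0,0,0.0003,5],[0,0,0,0,0,0,5],[0,0,0,0,0,0,5],[0,0,0,0,0,0,5],[0,0,0,0,0,0,5]]'; python3 - <<'E'
from h import *
d=grab("wrist","w13");v,f=fitsq(d,(.5605,.008),np.radians(-9),.066);print(v.round(4),np.degrees(v[2]),f,proj(d,[(*v[:2],.066)]))
E
```

```text
time_s: 25.12
position: [0.5454, -0.0974, 0.0935]
tool_rot: [[0.337, 0.941, 0.0], [0.941, -0.337, -0.0], [-0.0, 0.001, -1.0]]
ft_force: [-2.2, 0.8, 7.8]
grip_width: 0.0108
gripper_force: 79.3
[ 0.5603  0.0074 -0.1427] -8.174876964070364 -133.95642 [[272.7981244   40.73243857]]
```

The button is on its stop (position static, force rising to 7.8 N), and the filter pile is unmoved. Handing in.

```bash
python3 -c "
from rig import job
print(job.close_job())"
```

```text
the job is handed in; nothing more can be done
None
```

I handed the job in at about 25 s: both filters are stacked in the seat, and the gripped stylus holds the calibration button on its stop at about 8 N; the verdict was not returned.

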